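# Pin the swing beam of the bench cutting press

### The arm

A 6-joint arm with a two-finger parallel gripper is mounted at the origin on the work surface. World frame = base frame: x ahead of the robot, y to its left, z up, the work surface at z = 0. Lengths are in m, angles in rad, forces in N, time in s.
With the tool pointing down it reaches from about 0.3 to 0.75 m from the base axis. Payload 8.5 kg.
Tool frame: the origin (TCP) lies between the finger pads; the fingertips stand 22 mm ahead of it and the grasp point (between the pads) lies 3 mm ahead of it; z points along the fingers, x is the direction in which the jaws open and shut, and the axes are right-handed (so a half turn about z gives the same grasp; the last joint's range is limited). The gripper opens to 88 mm and grips with 3 to 60 N. Pads are 18 mm wide; open, the fingers measure 123 mm over their backs; the gripper's body (75 mm by 187 mm) begins 45 mm behind the grasp point.
Start: joints at [0.944, 0.381, 1.297, -0, 1.464, -0.215], TCP at [0.22, 0.504, 0.261] pointing down, gripper open.
Joint ranges: [-3.11, 3.11], [-0.89, 2.33], [0.22, 2.48], [-1.42, 4.56], [0.17, 2.85], [-2.88, 2.88]. Speed limits (rad/s): [2.39, 2.39, 3.14, 3.14, 3.14, 3.14].

### API

Orientations are given as a rotation vector (axis times angle).
In Python, from plant import status, cams, ctrl gives the robot as it stands. The module is installed in compiled form; this text tells all that it offers.
- The arm moves only by the tool jog_arm, never from a script. Its argument "rows" is one flat list of numbers, 7 for each row, row after row: the turn, a rotation vector about the tool's x, y, z in rad, then the shift along the tool's x, y, z in m, then the gripper's target within -1 to 1 (fully open at 1, half-way at 0, shut at -1). In form: [ax, ay, az, tx, ty, tz, jaw, ax, ay, az, tx, ty, tz, jaw, ...]. A call has exactly 10 rows; each row shifts and turns the commanded pose from where the row before left it, along the tool's axes as they then stand; what a row does not reach is not made up. A row lasts 1/8 s, in which the tool goes at most 62.5 mm and 10.7 degrees, less where a joint would pass 70% of its speed; a pose out of reach is approached as far as the arm can. A call with a gripper value outside its range is refused whole. The fingers move at their own pace and stop on an object; "grip_force" is the grip in N (left out, the last holds). Time passes only in rows, so rows that do not move let the fingers close, or fill a call up. It gives the time, the measured TCP pose, the force and the opening at its end, in the units of the state.
- status.get_state(): the state, without advancing time (a new reading comes with each control period).
- cams.read_camera(name): name is "side" or "top" or "wrist"; returns the picture (384x512x3 uint8, red, green, blue); there is no depth.
- cams.get_calibration(name): a dict with "camera_matrix" (3x3 intrinsics, pixels), "dist_coeffs" ([k1, k2, p1, p2, k3] as OpenCV has them; the pictures are not rectified), "pose" (4x4, takes a point from camera to world coordinates); the wrist camera has in their place "hand_eye" (4x4, takes a point from camera to tool coordinates, whose origin is the TCP and whose axes are the tool frame's). Camera axes: x right, y down, z forward; pixel columns grow to the right and rows downward; lengths in m; the calibration is good to about 2 mm. A picture is of the moment at which its call begins: read the wrist's pose just before it. get_calibration takes no time and is no camera call.
- ctrl.finish_job(): hands the job in, once; it reports no verdict.
The state is a dict: "time": time; "qpos": joint angles; "qd": joint speeds; "joint_efforts": joint torques, N m; "ee_pos": TCP position; "eef_rot": TCP orientation; "ft_force": force on the tool from outside, world axes, zero at the start; "wrist_torque": the same for the moment, N m; "opening": finger opening in m.
Only numpy, scipy, OpenCV 4.12 (cv2) and the standard library are available. Lean on these libraries where they do the work, as an engineer would, in place of code of your own. Each camera call takes 0.05 s, during which the arm holds its last target.

### The job

Swing the press beam by its black knob all the way in until its tongue stops in the lock bracket, then push the linch pin straight down through the bracket and tongue until it is fully home. Last, flip the pin's ring over the free end of the bracket and press it until it snaps past the pin's lower end, and let go, leaving the jar, the iron weight and the mallet where they are.

Things in the scene. Friction and masses are not known exactly. Their poses are not given: they have to be found in the camera images.
- press: Small fixed bench cutting press; grey base plate 200 (x) x 320 (y) x 16 mm, origin under its centre, z up, turned only about z, up to 0.35 rad. Press coordinates below are (x, y, z) in this frame, mm. Steel column on axis (0, +110) carries the swing beam, white cutting block in the middle (top z 41 with the die), lock bracket at the other end.
- bracket (a point): Point on the vertical pin axis, press (0, -130), at the bracket's top, z 104. Bracket: two level plates 24 wide in x, z 70-80 and 94-104, with a 14 mm gap, from y -146 (free end) to y -85, carried by a post at x +14..+40, y -112..-85, up to z 104. The gap is open to -x, where the tongue enters, and at the free -y end. Below the plates is free down to z 16.
- beam (a joint): Swing beam angle, rad. 0: beam lies along press -y from column to bracket, tongue against its stop, the 13 mm tongue hole on the pin axis. Positive: swung out to press -x (direction from the column: -sin q, -cos q). Limit 1.0. Friction holds it where left; about 2 N at the knob moves it.
- beam_knob (a point): Centre of the black round upright knob on the beam, 30 mm diameter, 40 mm tall (z 108-148), 110 mm from the column axis along the beam. The beam under it is 32 mm wide, its top at z=104. The thin tongue with the hole runs 24 mm wide out to 254 mm from the column. The knob is fixed to the beam and turns with it.
- linch_pin (a joint): How far the linch pin has been pushed down, m: 0 drawn up, 0.040 fully home (head resting on the bracket). The pin is captive in the bracket and slides vertically with about 8 N of friction; it stays where left. It is stopped by the tongue if the hole is not in line, and it bars the tongue's way if pushed down first. Steel, 10 mm diameter, round end.
- pin_head (a point): Centre of the flat top of the pin's round head, 22 mm diameter, 16 mm tall; z 120 when home, 160 when fully drawn. The ring's pivot is 8 mm below this point, its axis along press x. The pin's lower end is 62 mm below this point.
- ring (a joint): Ring angle about its pivot, rad: 0 straight up from the pin head, negative leaning back to the column (+y), 1.57 level past the bracket's free end (-y), 3.14 hanging straight down round the bracket. Limits -0.75, 3.44. Friction 0.02 N m holds it. At about 3.05 its far side meets the pin's round lower end, stretches 1.5 mm (sprung, 5 to 20 N pushed at mid-ring) and snaps past, to 3.22-3.44.
- ring_far (a point): Middle of the ring's far side, 55 mm from the pivot. Flat round hoop of 5 mm steel bar, 58 mm wide over all along press x, widest half-way, 27 mm from the pivot; hanging down it passes round the 24 mm bracket, sides at x about +-26. Its sides can be pushed on one or both sides of the bracket by fingers that clear the bracket.
- jar: Bystander: closed glass jar, 68 mm diameter, 85 mm tall, origin under its centre.
- weight: Bystander: dark iron pattern weight, 60 mm diameter, 62 mm tall, origin under its centre.
- mallet: Bystander: wooden mallet lying flat, 260 mm long along its x, origin under its middle.

How it is judged:
On the way, in this order (a step that is already met when the one before it is completed fails the run):
1. the beam is swung in to its stop (value of joint beam below 0.03 rad and value of joint linch_pin below 0.015 m), for 0.1 s.
2. the pin is pushed home through the tongue (value of joint linch_pin above 0.036 m and value of joint beam below 0.03 rad and value of joint ring below 3 rad), for 0.1 s.
3. the ring is snapped over the pin end (value of joint ring above 3.18 rad and value of joint linch_pin above 0.034 m), for 0.2 s.
At the end, for the whole second after the job is handed in: Beam within 0.03 rad of its stop, pin pushed down at least 34 of its 40 mm through the tongue, ring snapped past the pin's lower end (angle above 3.18 rad), and jar, weight and mallet within 30 mm of where they started (all of step 3 and value of joint beam below 0.03 rad and distance of each of jar, weight, mallet from where it was at the start of the episode below 0.03 m); the robot touches nothing.
It fails at once if a bystander is pushed away (distance of any of jar, weight, mallet from where it was at the start of the episode above 0.03 m).
It also fails if it takes over 61 s, if anything falls off the work surface, if the arm or the gripper's body presses on something with over 40 N, if the wrist force passes 120 N, or if a joint passes its speed limit or range.

## Working session

There is one attempt and no reset: what is moved stays moved. The work goes in short steps, Python scripts to look and compute and a tool call to move; the robot and the scene stay as the last step left them, time stands still between calls to the robot, and variables do not carry over. Pictures are saved under pics/ and viewed, and the job is handed in when it is done.

Besides the shell and the picture viewer there is one more tool, called after "Request:" as name(argument=value, ...) on one line, values as JSON. jog_arm: Moves the arm, as the interface text tells. Its arguments: {"type":"object","properties":{"rows":{"type":"array"},"grip_force":{"type":"number"}},"required":["rows"]}

```bash
mkdir -p pics; ls; python3 - <<'E'
from plant import status,cams,ctrl
import cv2,numpy as np
np.set_printoptions(precision=4,suppress=True)
s=status.get_state();print(s)
for n in ["side","top","wrist"]:
    im=cams.read_camera(n);cv2.imwrite(f"pics/{n}0.png",im[:,:,::-1]);c=cams.get_calibration(n)
    for k in c: print(n,k,np.array(c[k]))
E
```

```text
pics
{'time': 0.0, 'qpos': array([ 0.9437,  0.3812,  1.2982, -0.    ,  1.4636, -0.2153]), 'qd': array([-0.0006,  0.0017,  0.0014, -0.0007, -0.001 , -0.0008]), 'joint_efforts': array([  0.0018, -43.7936, -22.4557,   0.0714,   0.0353,  -0.    ]), 'ee_pos': array([0.22  , 0.5038, 0.2601]), 'eef_rot': array([ 2.6283,  1.7201, -0.002 ]), 'ft_force': array([-0.2564, -0.63  ,  0.7384]), 'wrist_torque': array([-0.0276, -0.0253,  0.0232]), 'opening': 0.0883261194671299}
side camera_matrix [[464.7851   0.     258.666 ]
 [  0.     464.7851 198.9955]
 [  0.       0.       1.    ]]
side dist_coeffs [-0.0874  0.      0.      0.      0.    ]
side pose [[ 0.9811 -0.1501  0.1219  0.4552]
 [-0.1933 -0.7775  0.5984 -0.6668]
 [ 0.0049 -0.6107 -0.7919  1.1042]
 [ 0.      0.      0.      1.    ]]
top camera_matrix [[399.2467   0.     251.0407]
 [  0.     399.2467 194.4896]
 [  0.       0.       1.    ]]
top dist_coeffs [-0.0728  0.      0.      0.      0.    ]
top pose [[ 0.0024 -0.98    0.1989  0.4067]
 [-1.     -0.0025 -0.0001  0.0505]
 [ 0.0006 -0.1989 -0.98    1.2098]
 [ 0.      0.      0.      1.    ]]
wrist camera_matrix [[276.8929   0.     254.4889]
 [  0.     276.8929 190.2737]
 [  0.       0.       1.    ]]
wrist dist_coeffs [-0.0397  0.      0.      0.      0.    ]
wrist hand_eye [[ 1.      0.0007 -0.0003  0.0018]
 [-0.0006  0.9527  0.3039 -0.0796]
 [ 0.0005 -0.3039  0.9527 -0.1236]
 [ 0.      0.      0.      1.    ]]
```

View pics/side0.png

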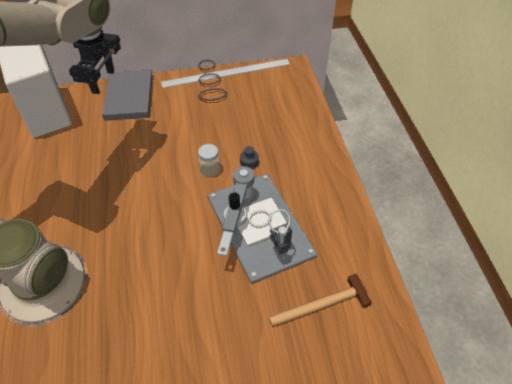

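View pics/top0.png

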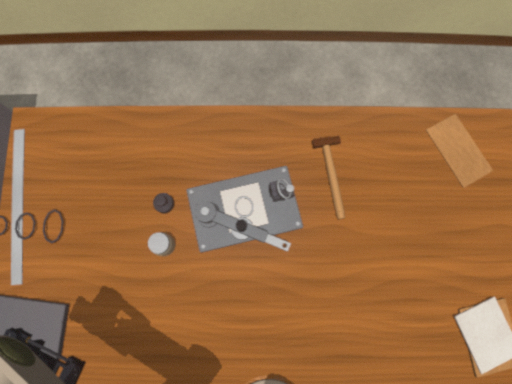

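View pics/wrist0.png

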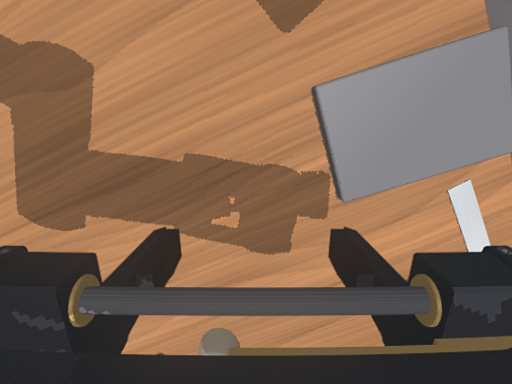

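The top view shows the press with its column at about (207,211), knob at (241,226), bracket and ring at (282,189), jar at (160,243), weight at (163,203) and mallet at (330,175). I'll zoom in next.

```bash
cat > h.py <<'E'
from plant import status,cams,ctrl
import cv2,numpy as np
from scipy.spatial.transform import Rotation as R
np.set_printoptions(precision=4,suppress=True)
def ray(n,uv,T=None):
    c=cams.get_calibration(n)
    K=np.array(c["camera_matrix"]);d=np.array(c["dist_coeffs"])
    p=cv2.undistortPoints(np.array([[uv]],float),K,d)[0,0]
    P=np.array(c["pose"]) if T is None else T@np.array(c["hand_eye"])
    return P[:3,3],P[:3,:3]@np.array([p[0],p[1],1.])
def onz(n,uv,z,T=None):
    o,d=ray(n,uv,T);return o+d*(z-o[2])/d[2]
def tri(rs):
    A=np.zeros((3,3));b=np.zeros(3)
    for o,d in rs:
        d=d/np.linalg.norm(d);M=np.eye(3)-np.outer(d,d);A+=M;b+=M@o
    x=np.linalg.solve(A,b)
    return x,[np.linalg.norm((np.eye(3)-np.outer(d,d)/(d@d))@(x-o)) for o,d in rs]
def proj(n,X,T=None):
    c=cams.get_calibration(n)
    P=np.array(c["pose"]) if T is None else T@np.array(c["hand_eye"])
    Q=np.linalg.inv(P)
    return cv2.projectPoints(np.atleast_2d(np.array(X,float)),cv2.Rodrigues(Q[:3,:3])[0],Q[:3,3],np.array(c["camera_matrix"]),np.array(c["dist_coeffs"]))[0][:,0]
def tcp(s=None):
    s=s or status.get_state();T=np.eye(4);T[:3,:3]=R.from_rotvec(s["eef_rot"]).as_matrix();T[:3,3]=s["ee_pos"];return T
def zoom(n,src,x0,y0,w,h,f,out):
    im=cv2.imread(src)[y0:y0+h,x0:x0+w];cv2.imwrite(out,cv2.resize(im,None,fx=f,fy=f,interpolation=cv2.INTER_CUBIC))
E
python3 - <<'E'
from h import *
zoom("t","pics/top0.png",145,155,165,110,4.8,"pics/topz.png")
zoom("s","pics/side0.png",190,140,140,140,4.2,"pics/sidez.png")
E
```

```text
(no output)
```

View pics/topz.png

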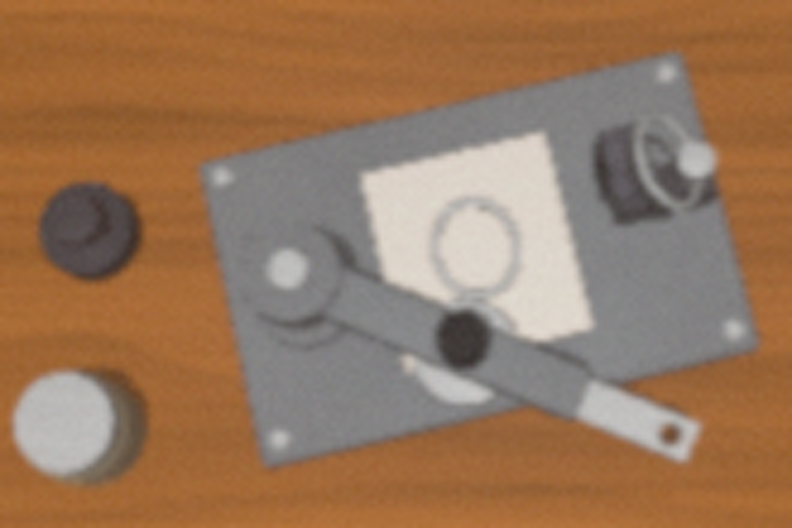

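View pics/sidez.png

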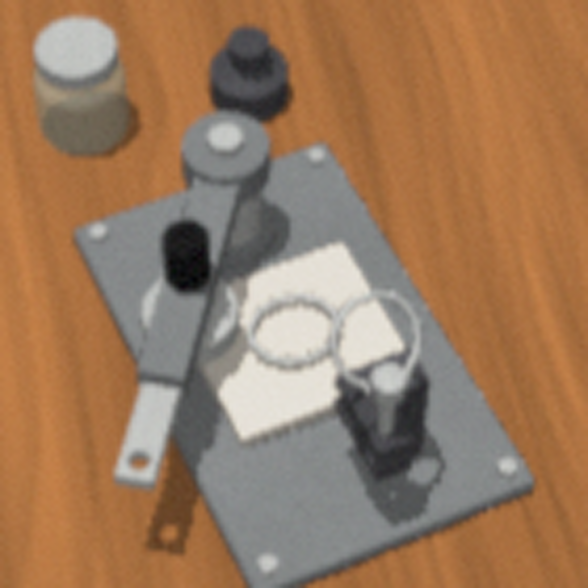

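```bash
python3 - <<'E'
from h import *
f=lambda x,y:((x+.5)/4.8-.5+145,(y+.5)/4.8-.5+155)
g=lambda x,y:((x+.5)/4.2-.5+190,(y+.5)/4.2-.5+140)
P={'++':((221,178),(317,154)),'+-':((667,72),(508,465)),'--':((735,330),(268,563)),'-+':((280,438),(98,231)),
'knobtop':((463,330),(187,233)),'coltop':((288,268),(225,136)),'pinhead':((697,160),(388,378)),'hole':((671,435),(139,462))}
r={}
for k,(a,b) in P.items():
    x,e=tri([ray('top',f(*a)),ray('side',g(*b))]);r[k]=x;print(k,x,e)
S=[onz('top',f(*P[k][0]),.018) for k in ['++','+-','--','-+']]
c=np.mean(S,0);u=(S[0]+S[3]-S[1]-S[2])/2; u2=(S[0]+S[1]-S[2]-S[3])/2
print(c,np.linalg.norm(u),np.linalg.norm(u2),np.arctan2(-u[0],u[1]),np.arctan2(u2[1],u2[0]))
S=np.array([r[k] for k in ['++','+-','--','-+']]);c=S.mean(0);u=(S[0]+S[3]-S[1]-S[2])/2; u2=(S[0]+S[1]-S[2]-S[3])/2
print(c,np.linalg.norm(u),np.linalg.norm(u2),np.arctan2(-u[0],u[1]),np.arctan2(u2[1],u2[0]))
E
```

```text
++ [0.6574 0.2347 0.0201] [np.float64(0.0009782611964069543), np.float64(0.0009782611964066887)]
+- [ 0.7258 -0.0494  0.0235] [np.float64(4.602666401873741e-05), np.float64(4.6026664018591586e-05)]
-- [ 0.5601 -0.0896  0.0232] [np.float64(0.00035257287493727963), np.float64(0.0003525728749373086)]
-+ [0.492  0.1926 0.0222] [np.float64(8.513237332677246e-06), np.float64(8.513237332614685e-06)]
knobtop [0.5421 0.0768 0.153 ] [np.float64(0.000595450680392146), np.float64(0.0005954506803919473)]
coltop [0.5826 0.1787 0.1201] [np.float64(3.931737750807906e-05), np.float64(3.9317377507855986e-05)]
pinhead [ 0.6389 -0.0544  0.1563] [np.float64(7.274699342193004e-05), np.float64(7.274699342174081e-05)]
hole [ 0.4898 -0.0431  0.0907] [np.float64(0.00029390178123176597), np.float64(0.000293901781231852)]
[0.6092 0.072  0.018 ] 0.29235073301419984 0.1707140475853283 0.2391011969308095 0.2430094205742672
[0.6088 0.0721 0.0222] 0.29122553050827243 0.1706002721582554 0.2365463758308179 0.24341307387494093
```

```bash
cat >> h.py <<'E'
TH=0.240; O=np.array([0.609,0.072,0])
Rp=R.from_euler('z',TH)
def W(p): return O+Rp.apply(np.array(p)/1000)   # press mm -> world m
def Pm(w): return Rp.inv().apply(np.array(w)-O)*1000
def down(tilt=0,yaw=TH):
    # tool x along yaw, z down, tilted so tips lead toward press +y by tilt (about world press x)
    Rm=R.from_matrix(np.array([[np.cos(yaw),np.sin(yaw),0],[np.sin(yaw),-np.cos(yaw),0],[0,0,-1.]]))
    return R.from_rotvec(tilt*np.array([np.cos(yaw),np.sin(yaw),0]))*Rm
def plan(T0,pos,Rt,n):
    """n rows straight from T0 to (pos,Rt); shift in axes before the turn"""
    R0=R.from_matrix(T0[:3,:3]);rv=(R0.inv()*Rt).as_rotvec();out=[]
    p=T0[:3,3]
    for i in range(n):
        Ri=R0*R.from_rotvec(rv*i/n)
        out.append(np.r_[rv/n,Ri.inv().apply((pos-p)/n)])
    return np.array(out)
E
python3 - <<'E'
from h import *
print(Pm([.5421,.0768,0]))
print(plan(tcp(),np.array([.542,.077,.25]),down(),10))
E
```

```text
[-63.8415  20.5647   0.    ]
[[ 0.      0.0001  0.0919 -0.0262  0.0466  0.001 ]
 [ 0.      0.0001  0.0919 -0.0218  0.0488  0.001 ]
 [ 0.      0.0001  0.0919 -0.0173  0.0506  0.001 ]
 [ 0.      0.0001  0.0919 -0.0126  0.052   0.001 ]
 [ 0.      0.0001  0.0919 -0.0077  0.0529  0.001 ]
 [ 0.      0.0001  0.0919 -0.0028  0.0534  0.001 ]
 [ 0.      0.0001  0.0919  0.0021  0.0534  0.001 ]
 [ 0.      0.0001  0.0919  0.007   0.053   0.001 ]
 [ 0.      0.0001  0.0919  0.0118  0.0521  0.001 ]
 [ 0.      0.0001  0.0919  0.0165  0.0508  0.001 ]]
```

Request:
jog_arm(rows=[0, 0, 0.092, -0.026, 0.047, 0.001, 1, 0, 0, 0.092, -0.022, 0.049, 0.001, 1, 0, 0, 0.092, -0.017, 0.051, 0.001, 1, 0, 0, 0.092, -0.013, 0.052, 0.001, 1, 0, 0, 0.092, -0.008, 0.053, 0.001, 1, 0, 0, 0.092, -0.003, 0.053, 0.001, 1, 0, 0, 0.092, 0.002, 0.053, 0.001, 1, 0, 0, 0.092, 0.007, 0.053, 0.001, 1, 0, 0, 0.092, 0.012, 0.052, 0.001, 1, 0, 0, 0.092, 0.016, 0.051, 0.001, 1])

```text
time: 1.4
ee_pos: [0.5424, 0.0751, 0.2506]
eef_rot: [-3.12, -0.37, 0.0]
ft_force: [-0.2, 0.7, -0.5]
opening: 0.0882
```

```bash
python3 - <<'E'
from h import *
s=status.get_state();T=tcp(s);print(T)
im=cams.read_camera("wrist");cv2.imwrite("pics/w1.png",im[:,:,::-1]);np.save("T1.npy",T)
E
```

```text
[[ 0.9723  0.2336 -0.0003  0.5424]
 [ 0.2336 -0.9723  0.0001  0.0751]
 [-0.0003 -0.0002 -1.      0.2506]
 [ 0.      0.      0.      1.    ]]
```

View pics/w1.png

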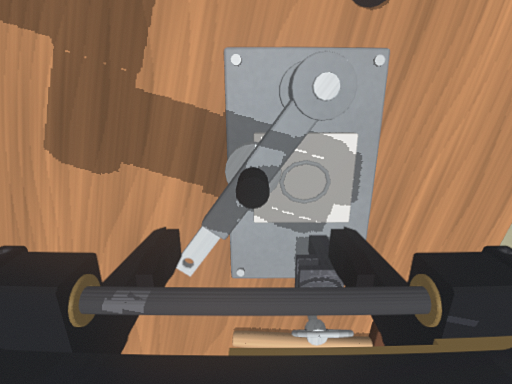

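```bash
python3 - <<'E'
from h import *
T=np.load("T1.npy")
im=cv2.imread("pics/w1.png");g=im.max(2)
m=((g<40)).astype(np.uint8);m[230:]=0;m[:150]=0;m[:,:200]=0;m[:,300:]=0
n,l,st,c=cv2.connectedComponentsWithStats(m);print(st,c)
f=lambda x,y:((x+.5)/4.8-.5+145,(y+.5)/4.8-.5+155)
P={'++':((221,178),(380,61)),'-+':((280,438),(236,60)),'--':((735,330),(240.5,271.5)),'col':((288,268),(327,86)),'hole':((671,435),(188,262))}
for k,(a,b) in P.items():
    x,e=tri([ray('top',f(*a)),ray('wrist',b,T)]);print(k,x,e[0],onz('wrist',b,.018 if k in('++','-+','--') else {'col':.12,'hole':.094}[k],T))
cv2.imwrite("pics/w1z.png",cv2.resize(im[20:290,170:400],None,fx=2.2,fy=2.2,interpolation=cv2.INTER_CUBIC))
E
```

```text
[[     0      0    512    384 196593]
 [   248    168      3      2      3]
 [   252    168      2      1      2]
 [   255    169      1      1      1]
 [   257    169      2      1      2]
 [   244    171      1      1      1]
 [   241    174      1      1      1]
 [   240    176      1      1      1]
 [   239    179      1      2      2]
 [   242    178      1      1      1]
 [   238    182      1      1      1]] [[255.5006 191.5014]
 [249.     168.6667]
 [252.5    168.    ]
 [255.     169.    ]
 [257.5    169.    ]
 [244.     171.    ]
 [241.     174.    ]
 [240.     176.    ]
 [239.     179.5   ]
 [242.     178.    ]
 [238.     182.    ]]
++ [0.6554 0.2339 0.0249] 1.3314572837298565e-05 [0.658  0.2355 0.018 ]
-+ [0.4919 0.1934 0.0241] 0.0010668083872381398 [0.4912 0.1952 0.018 ]
-- [ 0.561  -0.0911  0.0105] 0.00033268232376859163 [ 0.5599 -0.0859  0.018 ]
col [0.5857 0.1823 0.1016] 0.0014270702604279135 [0.5818 0.1817 0.12  ]
hole [ 0.4894 -0.0435  0.0845] 0.0005293935211780265 [ 0.4901 -0.0368  0.094 ]
```

View pics/w1z.png

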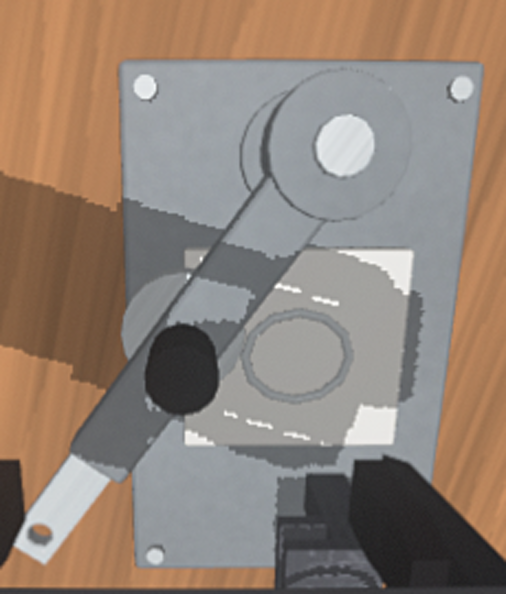

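The wrist view agrees with the other two to within a few mm (knob at about (253,188)). Next I go down and grip the knob.

Request:
jog_arm(rows=[0, 0, 0.004, 0, -0.002, 0.03, 1, 0, 0, 0, 0, 0, 0.03, 1, 0, 0, 0, 0, 0, 0.03, 1, 0, 0, 0, 0, 0, 0.022, 1, 0, 0, 0, 0, 0, 0, -1, 0, 0, 0, 0, 0, 0, -1, 0, 0, 0, 0, 0, 0, -1, 0, 0, 0, 0, 0, 0, -1, 0, 0, 0, 0, 0, 0, -1, 0, 0, 0, 0, 0, 0, -1], grip_force=15)

```text
time: 2.7
ee_pos: [0.5407, 0.0783, 0.1388]
eef_rot: [3.119, 0.369, -0.002]
ft_force: [-6.4, -6.3, 1.6]
opening: 0.0304
```

Request:
jog_arm(rows=[0, 0, 0, 0.006, 0.004, 0, -1, 0, 0, 0, 0.007, 0.004, 0, -1, 0, 0, 0, 0.007, 0.003, 0, -1, 0, 0, 0, 0.007, 0.003, 0, -1, 0, 0, 0, 0.0075, 0.0023, 0, -1, 0, 0, 0, 0.0075, 0.0018, 0, -1, 0, 0, 0, 0.0075, 0.0013, 0, -1, 0, 0, 0, 0.0075, 0.0007, 0, -1, 0, 0, 0, 0.005, 0.0002, 0, -1, 0, 0, 0, 0.002, 0, 0, -1], grip_force=6)

```text
time: 3.95
ee_pos: [0.6079, 0.0734, 0.1385]
eef_rot: [3.119, 0.368, -0.002]
ft_force: [-7.5, -7.8, 1.9]
opening: 0.0293
```

Request:
jog_arm(rows=[0, 0, 0, 0.001, 0, 0, -1, 0, 0, 0, 0.001, 0, 0, -1, 0, 0, 0, 0.001, 0, 0, -1, 0, 0, 0, 0.001, 0, 0, -1, 0, 0, 0, 0.001, 0, 0, -1, 0, 0, 0, 0, 0, 0, -1, 0, 0, 0, 0, 0, 0, -1, 0, 0, 0, 0, 0, 0, -1, 0, 0, 0, 0, 0, 0, -1, 0, 0, 0, 0, 0, 0, -1], grip_force=10)

```text
time: 5.2
ee_pos: [0.6096, 0.0738, 0.1383]
eef_rot: [3.119, 0.368, -0.015]
ft_force: [-17.6, -10.4, 7.5]
opening: 0.0326
```

```bash
python3 - <<'E'
from h import *
s=status.get_state();print(Pm(s['ee_pos']),s['ft_force'],Rp.inv().apply(s['ft_force']),s['time'])
im=cams.read_camera("wrist");cv2.imwrite("pics/w2.png",im[:,:,::-1])
im=cams.read_camera("side");cv2.imwrite("pics/s2.png",im[:,:,::-1])
zoom("s","pics/s2.png",190,140,140,140,4.2,"pics/s2z.png")
E
```

```text
[  1.0297   1.6128 138.3049] [-17.5638 -10.3586   7.5323] [-19.5226  -5.8868   7.5323] 5.2
```

View pics/w2.png

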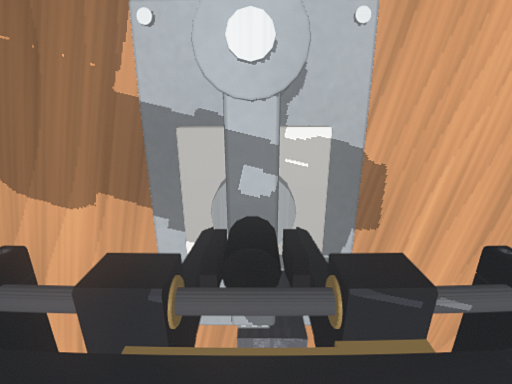

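View pics/s2z.png

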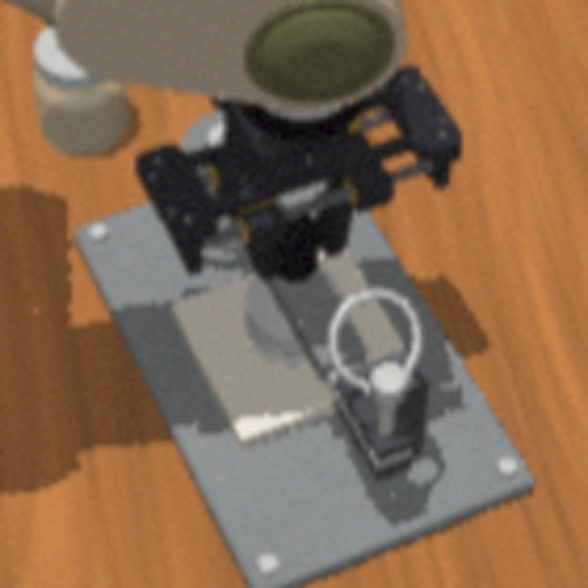

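Beam is on its stop: about 20 N reaction and the tongue sits in the bracket. Now I release, lift and move toward the pin.

Request:
jog_arm(rows=[0, 0, 0, 0, 0, 0, 1, 0, 0, 0, 0, 0, 0, 1, 0, 0, 0, 0, 0, 0, 1, 0, 0, 0, -0.003, 0, 0.0, 1, 0, 0, 0, 0, 0, -0.04, 1, 0, 0, 0, 0, 0, -0.05, 1, 0, 0, 0, 0, 0.01, -0.05, 1, 0, 0, 0, 0, 0.02, 0, 1, 0, 0, 0, 0, 0.02, 0, 1, 0, 0, 0, 0, 0, 0, 1])

```text
time: 6.55
ee_pos: [0.6216, 0.0241, 0.2768]
eef_rot: [-3.119, -0.365, 0.005]
ft_force: [0.1, -0.4, -0.3]
opening: 0.0881
```

```bash
python3 - <<'E'
from h import *
s=status.get_state();T=tcp(s);np.save("T3.npy",T);print(Pm(s['ee_pos']),s['ft_force'],s['time'],s['opening'])
for n in("wrist","top","side"):
    im=cams.read_camera(n);cv2.imwrite(f"pics/{n}3.png",im[:,:,::-1])
zoom("s","pics/top3.png",225,160,90,70,8,"pics/top3z.png")
zoom("s","pics/side3.png",230,180,90,75,8,"pics/side3z.png")
E
```

```text
[  0.8882 -49.5588 276.8237] [ 0.0556 -0.3758 -0.3114] 6.55 0.08811969695555709
```

View pics/wrist3.png

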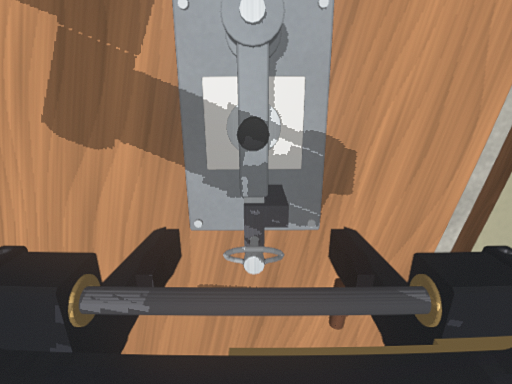

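View pics/side3z.png

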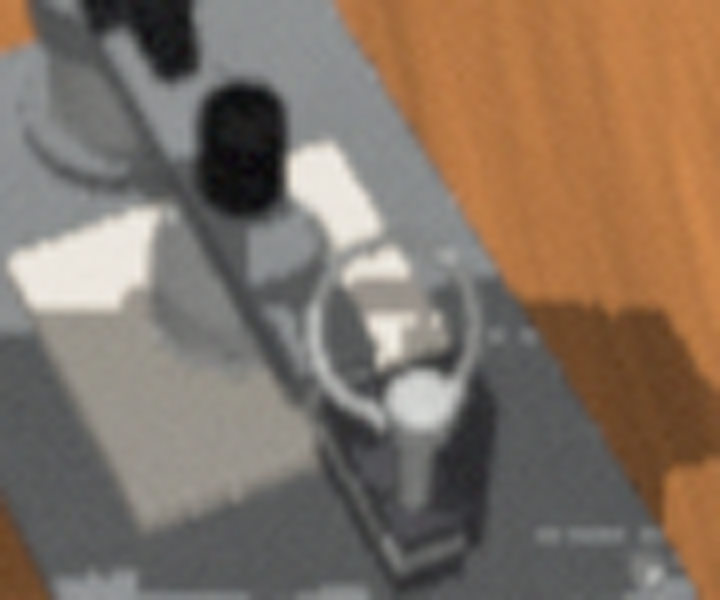

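View pics/top3z.png

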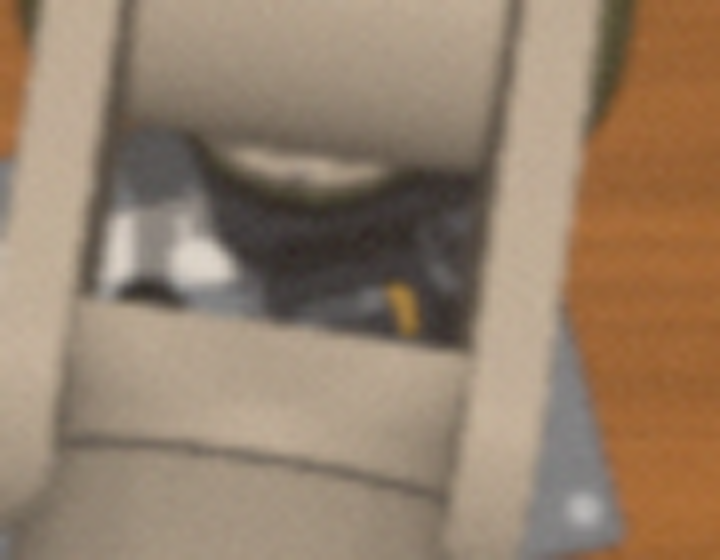

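The wrist view shows the beam in line with the press, with the pin head at (254,265) and the ring leaning back behind it. In the side view the tongue is in the bracket gap.

```bash
python3 - <<'E'
from h import *
T=np.load("T3.npy")
g=lambda x,y:((x+.5)/8-.5+230,(y+.5)/8-.5+180)
for k,w,sd in [('head',(254,265),(420,398)),('ringfar',(253.5,249),(400,240)),('ringL',(224.5,255),(318,330)),('ringR',(283,256),(472,315))]:
    x,e=tri([ray('wrist',w,T),ray('side',g(*sd))]);print(k,x,Pm(x),e)
print(Pm(onz('wrist',(254,265),.16,T)),Pm(onz('side',g(420,398),.16)))
cv2.imwrite("pics/w3z.png",cv2.resize(cv2.imread("pics/wrist3.png")[100:290,200:310],None,fx=3,fy=3,interpolation=cv2.INTER_CUBIC))
E
```

```text
head [ 0.6396 -0.0521  0.1541] [   0.1934 -127.8281  154.0712] [np.float64(0.0002196406384958959), np.float64(0.00021964063849582585)]
ringfar [ 0.6353 -0.0162  0.1877] [  4.59   -91.9079 187.6836] [np.float64(0.004847848482008821), np.float64(0.004847848482008956)]
ringL [ 0.609  -0.0353  0.1749] [ -25.4626 -104.2035  174.9483] [np.float64(0.0017301893181307236), np.float64(0.0017301893181310005)]
ringR [ 0.6622 -0.0302  0.1624] [  27.3361 -111.9005  162.4401] [np.float64(0.0012176360177407674), np.float64(0.0012176360177407358)]
[   0.049  -123.9214  160.    ] [  -1.6163 -131.3189  160.    ]
```

View pics/w3z.png

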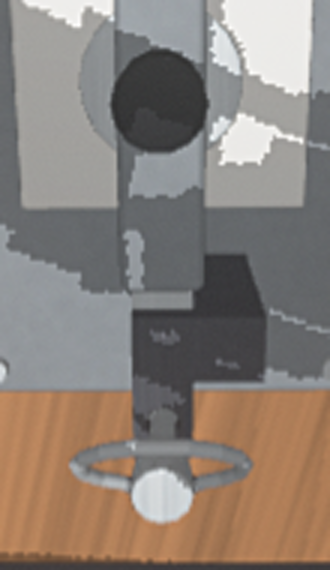

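Request:
jog_arm(rows=[0, 0, 0.004, -0.001, 0.03, 0, -1, 0, 0, 0, 0, 0.03, 0, -1, 0, 0, 0, 0, 0.0255, 0, -1, 0, 0, 0, 0, 0, 0, -1, 0, 0, 0, 0, 0, 0, -1, 0, 0, 0, 0, 0, 0, -1, 0, 0, 0, 0, 0, 0.025, -1, 0, 0, 0, 0, 0, 0.025, -1, 0, 0, 0, 0, 0, 0.025, -1, 0, 0, 0, 0, 0, 0.01, -1], grip_force=15)

```text
time: 7.95
ee_pos: [0.64, -0.0571, 0.1926]
eef_rot: [-3.12, -0.363, 0.003]
ft_force: [0.6, -0.2, 1.1]
opening: 0.0005
```

```bash
python3 - <<'E'
from h import *
s=status.get_state();T=tcp(s);print(Pm(s['ee_pos']),s['ft_force'],s['time'],s['opening'])
im=cams.read_camera("side");cv2.imwrite(f"pics/side4.png",im[:,:,::-1])
zoom("s","pics/side4.png",220,140,110,100,6,"pics/side4z.png")
E
```

```text
[  -0.5697 -132.747   192.6032] [ 0.5861 -0.2417  1.1129] 7.95 0.0004946673945413997
```

View pics/side4z.png

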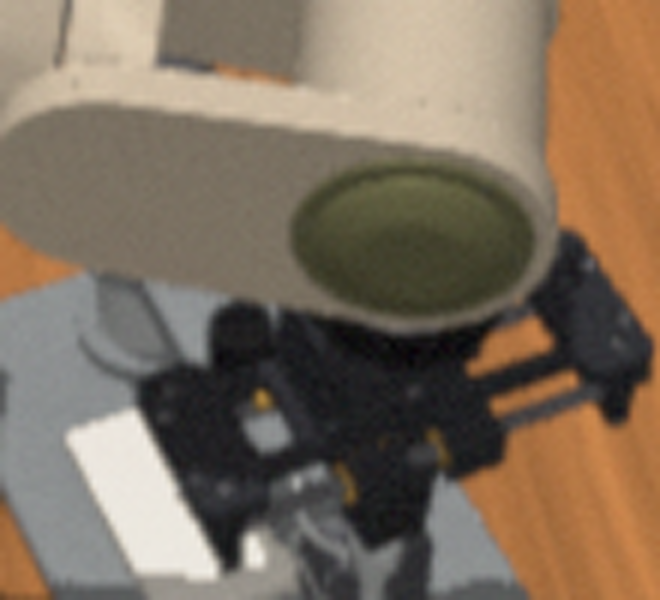

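Request:
jog_arm(rows=[0, 0, 0, 0, 0.003, 0, -1, 0, 0, 0, 0, 0, 0.006, -1, 0, 0, 0, 0, 0, 0.006, -1, 0, 0, 0, 0, 0, 0.006, -1, 0, 0, 0, 0, 0, 0.006, -1, 0, 0, 0, 0, 0, 0.006, -1, 0, 0, 0, 0, 0, 0.006, -1, 0, 0, 0, 0, 0, 0.006, -1, 0, 0, 0, 0, 0, 0.005, -1, 0, 0, 0, 0, 0, 0, -1])

```text
time: 9.25
ee_pos: [0.6411, -0.0608, 0.1469]
eef_rot: [3.12, 0.362, 0.001]
ft_force: [-0.9, 0.4, 2.1]
opening: 0.0004
```

Request:
jog_arm(rows=[0, 0, 0, 0, 0, 0.003, -1, 0, 0, 0, 0, 0, 0.002, -1, 0, 0, 0, 0, 0, 0.001, -1, 0, 0, 0, 0, 0, 0.001, -1, 0, 0, 0, 0, 0, 0.001, -1, 0, 0, 0, 0, 0, 0.001, -1, 0, 0, 0, 0, 0, 0, -1, 0, 0, 0, 0, 0, 0, -1, 0, 0, 0, 0, 0, 0, -1, 0, 0, 0, 0, 0, 0, -1])

```text
time: 10.5
ee_pos: [0.6412, -0.0608, 0.1422]
eef_rot: [3.119, 0.362, 0.006]
ft_force: [-12.2, 1.7, 29.0]
opening: 0.0007
```

```bash
python3 - <<'E'
from h import *
s=status.get_state();T=tcp(s);print(Pm(s['ee_pos']),s['ft_force'],s['time'],s['opening'])
E
```

```text
[  -0.2661 -136.6568  142.1517] [-12.2265   1.6616  28.9727] 10.5 0.0006582332700891062
```

Pin is home: tip at z 0.120, 29 N reaction. I'll lift off and work out the ring path.

Request:
jog_arm(rows=[0, 0, 0, 0, 0, -0.02, -1, 0, 0, 0, 0, 0, -0.04, -1, 0, 0, 0, 0, 0, -0.04, -0.22, 0, 0, 0, 0, -0.02, 0, -0.22, 0, 0, 0, 0, -0.02, 0, -0.22, 0, 0, 0, 0, -0.02, 0, -0.22, 0, 0, 0, 0, -0.006, 0, -0.22, 0, 0, 0, 0, 0, 0, -0.22, 0, 0, 0, 0, 0, 0, -0.22, 0, 0, 0, 0, 0, 0, -0.22])

```text
time: 11.75
ee_pos: [0.6261, 0.0029, 0.2376]
eef_rot: [3.121, 0.361, -0.0]
ft_force: [-0.5, 0.3, -0.5]
opening: 0.0344
```

```bash
python3 - <<'E'
from h import *
s=status.get_state();T=tcp(s);np.save("T5.npy",T);print(Pm(s['ee_pos']),s['ft_force'],s['time'],s['opening'])
for n in("wrist","side"):
    im=cams.read_camera(n);cv2.imwrite(f"pics/{n}5.png",im[:,:,::-1])
zoom("s","pics/side5.png",230,170,90,80,7,"pics/side5z.png")
E
cat > sim.py <<'E'
import numpy as np
def ring(yt,zt,tilt):
    # TCP (press y,z mm) -> ring angle demanded and radius at contact
    zt_=np.array([np.sin(tilt),-np.cos(tilt)]);yt_=np.array([-np.cos(tilt),-np.sin(tilt)])
    tip=np.array([yt,zt])+22*zt_
    pts=[tip+a*yt_-b*zt_ for a in np.linspace(-9,9,19) for b in np.linspace(0,60,61) if b==0 or abs(a)==9]
    best=(-9,0)
    for p in pts:
        d=p-np.array([-130,112]);r=np.hypot(*d)
        if 8<r<50:
            a=np.arctan2(-d[0],d[1]); 
            if a<-1.2:a+=2*np.pi
            # ignore points behind
            a+=np.arcsin(2.5/r)
            if a>best[0] and a<4.2: best=(a,r)
    return best,tip
if __name__=="__main__":
    wp=[(-70,144,0),(-110,144,0),(-130,144,0),(-145,144,0),(-156,144,0),(-164,138,.1),(-172,130,.2),(-176,120,.3),(-174,110,.4),(-168,103,.4),(-160,99,.4),(-152,97,.4),(-146,97,.4),(-143,97,.4),(-141,97,.4)]
    for w in wp:print(w,ring(*w))
E
python3 sim.py
```

```text
[  0.2149 -71.1443 237.5999] [-0.4545  0.3245 -0.5062] 11.75 0.03442657695198473
(-70, 144, 0) ((-9, 0), array([-70., 122.]))
(-110, 144, 0) ((np.float64(-0.17448763836357972), np.float64(49.24428900898052)), array([-110.,  122.]))
(-130, 144, 0) ((np.float64(0.9197250320357814), np.float64(13.45362404707371)), array([-130.,  122.]))
(-145, 144, 0) ((np.float64(1.2723078391680722), np.float64(26.0)), array([-145.,  122.]))
(-156, 144, 0) ((np.float64(1.3612310586290912), np.float64(36.40054944640259)), array([-156.,  122.]))
(-164, 138, 0.1) ((np.float64(1.553353300208438), np.float64(40.88502114195026)), array([-161.80366483,  116.10990836]))
(-172, 130, 0.2) ((np.float64(1.7389516386515707), np.float64(46.7569012736178)), array([-167.62927472,  108.43853529]))
(-176, 120, 0.3) ((np.float64(1.9710074606528238), np.float64(32.59025857995708)), array([-169.49855545,   98.98259724]))
(-174, 110, 0.4) ((np.float64(2.2513638839588954), np.float64(32.9945463552586)), array([-165.43279647,   89.73665813]))
(-168, 103, 0.4) ((np.float64(2.5293725290714066), np.float64(33.32478347916311)), array([-159.43279647,   82.73665813]))
(-160, 99, 0.4) ((np.float64(2.8026175155929325), np.float64(32.53179748892533)), array([-151.43279647,   78.73665813]))
(-152, 97, 0.4) ((np.float64(3.0588231924563027), np.float64(32.17235140052171)), array([-143.43279647,   76.73665813]))
(-146, 97, 0.4) ((np.float64(3.247334856361994), np.float64(31.770131009494545)), array([-137.43279647,   76.73665813]))
(-143, 97, 0.4) ((np.float64(3.3406651434027435), np.float64(31.991901150468454)), array([-134.43279647,   76.73665813]))
(-141, 97, 0.4) ((np.float64(3.401449610795622), np.float64(32.29409774445804)), array([-132.43279647,   76.73665813]))
```

View pics/wrist5.png

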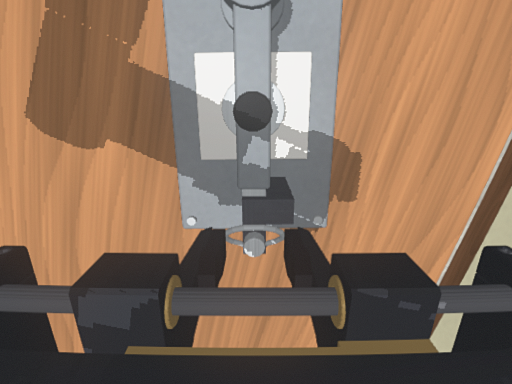

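View pics/side5z.png

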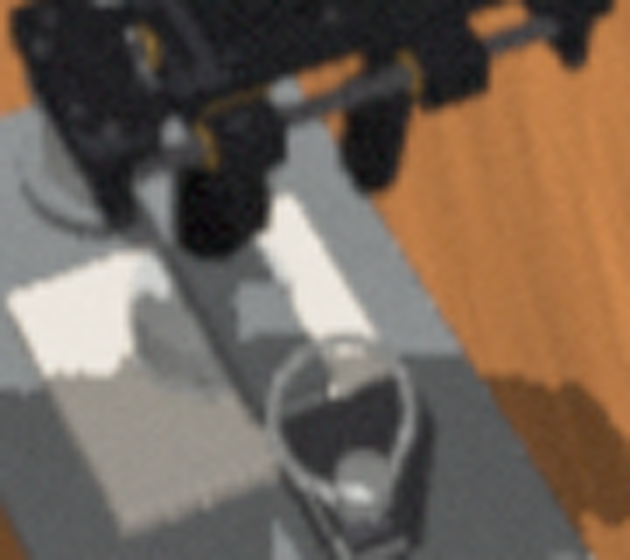

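Pin head sits on the bracket and the ring leans back, centred between the fingers. Now down behind the ring, then push toward −y.

Request:
jog_arm(rows=[0, 0, 0, 0, -0.002, 0.03, -0.22, 0, 0, 0, 0, 0, 0.03, -0.22, 0, 0, 0, 0, 0, 0.024, -0.22, 0, 0, 0, 0, 0, 0.01, -0.22, 0, 0, 0, 0, 0.01, 0, -0.22, 0, 0, 0, 0, 0.012, 0, -0.22, 0, 0, 0, 0, 0.012, 0, -0.22, 0, 0, 0, 0, 0.012, 0, -0.22, 0, 0, 0, 0, 0.01, 0, -0.22, 0, 0, 0, 0, 0, 0, -0.22])

```text
time: 13.1
ee_pos: [0.6386, -0.0501, 0.1436]
eef_rot: [3.12, 0.36, 0.0]
ft_force: [0.0, 0.1, -0.2]
opening: 0.0346
```

```bash
python3 - <<'E'
from h import *
s=status.get_state();T=tcp(s);print(Pm(s['ee_pos']),s['ft_force'],s['time'],s['opening'])
for n in("wrist","side"):
    im=cams.read_camera(n);cv2.imwrite(f"pics/{n}6.png",im[:,:,::-1])
a=cv2.imread("pics/wrist6.png");b=cv2.resize(cv2.imread("pics/side6.png")[170:260,230:320],(384,384),interpolation=cv2.INTER_CUBIC)
cv2.imwrite("pics/c6.png",cv2.resize(np.hstack([a,b]),None,fx=.89,fy=.89))
E
```

```text
[  -0.3075 -125.6422  143.6236] [ 0.0084  0.0549 -0.1869] 13.1 0.03456889356147468
```

View pics/c6.png

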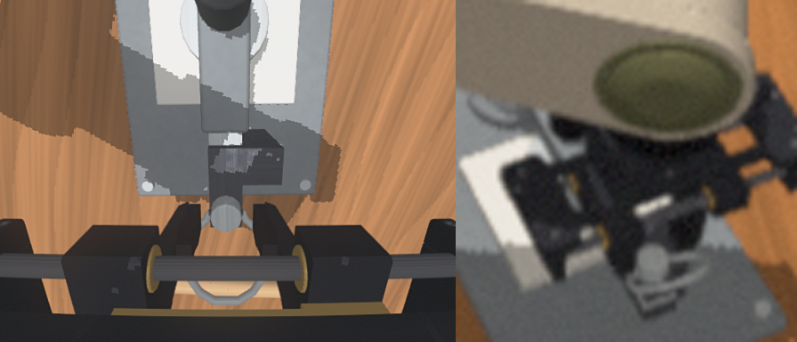

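The ring has come over past upright and is nearly level beyond the head; its far side is at about (225,300) in the view. Next: computing the downward, tilted part.

```bash
cat > rows.py <<'E'
from h import *
from sim import ring
def go(wps,x=0.):
    y,z,t=Pm(status.get_state()['ee_pos'])[1:].tolist()+[START]
    for (Y,Z,t2) in wps:
        dy,dz=Y-y,Z-z
        # tool y=(−cos,−sin), tool z=(sin,−cos)
        print("ax %.2f ty %.4f tz %.4f  -> %s"%(t2-t,(-dy*np.cos(t)-dz*np.sin(t))/1e3,(dy*np.sin(t)-dz*np.cos(t))/1e3,(Y,Z,t2)),np.round(ring(Y,Z,t2)[0],2))
        y,z,t=Y,Z,t2
E
python3 - <<'E'
import rows
rows.START=0.
rows.go([(-136,144,0),(-146,144,0),(-156,144,0),(-162,140,.08),(-168,135,.16),(-173,128,.24),(-176,120,.32),(-175,113,.4),(-172,107,.4),(-168,103,.4)])
E
```

```text
ax 0.00 ty 0.0112 tz -0.0004  -> (-136, 144, 0) [ 1.12 18.03]
ax 0.00 ty 0.0100 tz -0.0000  -> (-146, 144, 0) [ 1.28 26.93]
ax 0.00 ty 0.0100 tz -0.0000  -> (-156, 144, 0) [ 1.36 36.4 ]
ax 0.08 ty 0.0060 tz 0.0040  -> (-162, 140, 0.08) [ 1.5  39.58]
ax 0.08 ty 0.0064 tz 0.0045  -> (-168, 135, 0.16) [ 1.63 43.38]
ax 0.08 ty 0.0061 tz 0.0061  -> (-173, 128, 0.24) [ 1.78 47.11]
ax 0.08 ty 0.0048 tz 0.0071  -> (-176, 120, 0.32) [ 1.97 32.15]
ax 0.08 ty 0.0013 tz 0.0070  -> (-175, 113, 0.4) [ 2.16 32.25]
ax 0.00 ty -0.0004 tz 0.0067  -> (-172, 107, 0.4) [ 2.36 33.25]
ax 0.00 ty -0.0021 tz 0.0052  -> (-168, 103, 0.4) [ 2.53 33.32]
```

Request:
jog_arm(rows=[0, 0, 0, 0, 0.011, 0, -0.22, 0, 0, 0, 0, 0.01, 0, -0.22, 0, 0, 0, 0, 0.01, 0, -0.22, 0.08, 0, 0, 0, 0.006, 0.004, -0.22, 0.08, 0, 0, 0, 0.0065, 0.0045, -0.22, 0.08, 0, 0, 0, 0.006, 0.006, -0.22, 0.08, 0, 0, 0, 0.005, 0.007, -0.22, 0.08, 0, 0, 0, 0.0015, 0.007, -0.22, 0, 0, 0, 0, -0.0005, 0.0065, -0.22, 0, 0, 0, 0, -0.002, 0.005, -0.22])

```text
time: 14.45
ee_pos: [0.6483, -0.0917, 0.1028]
eef_rot: [-2.727, -0.316, 0.064]
ft_force: [0.6, -0.5, 0.1]
opening: 0.0344
```

```bash
python3 - <<'E'
from h import *
s=status.get_state();T=tcp(s);print(Pm(s['ee_pos']),Rp.inv().apply(s['ft_force']),s['time'],s['opening'],(down(0).inv()*R.from_rotvec(s['eef_rot'])).as_rotvec())
for n in("wrist","side"):
    im=cams.read_camera(n);cv2.imwrite(f"pics/{n}7.png",im[:,:,::-1])
a=cv2.imread("pics/wrist7.png");b=cv2.resize(cv2.imread("pics/side7.png")[170:270,230:330],(384,384),interpolation=cv2.INTER_CUBIC)
cv2.imwrite("pics/c7.png",cv2.resize(np.hstack([a,b]),None,fx=.89,fy=.89))
E
```

```text
[  -0.7201 -168.3037  102.8485] [ 0.4717 -0.6422  0.0756] 14.45 0.03437611327316981 [0.3983 0.0017 0.009 ]
```

View pics/c7.png

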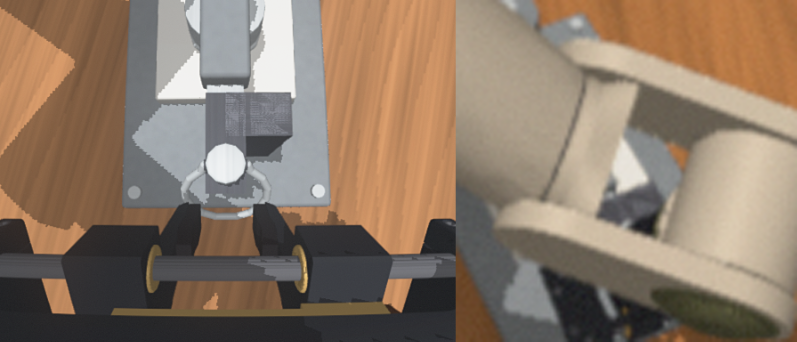

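The ring now hangs around the bracket's free end, with the fingers on both sides and centred. I keep pushing in toward +y.

```bash
python3 - <<'E'
import rows
rows.START=0.398
rows.go([(-164,101,.4),(-160,99,.4),(-156,98,.4),(-153,97,.4),(-150,97,.4),(-147,97,.4),(-144,97,.4),(-142,97,.4),(-140,97,.4),(-140,97,.4)])
E
```

```text
ax 0.00 ty -0.0024 tz 0.0033  -> (-164, 101, 0.4) [ 2.67 32.63]
ax 0.00 ty -0.0029 tz 0.0034  -> (-160, 99, 0.4) [ 2.8  32.53]
ax 0.00 ty -0.0033 tz 0.0025  -> (-156, 98, 0.4) [ 2.93 32.09]
ax 0.00 ty -0.0024 tz 0.0021  -> (-153, 97, 0.4) [ 3.03 32.35]
ax 0.00 ty -0.0028 tz 0.0012  -> (-150, 97, 0.4) [ 3.12 31.91]
ax 0.00 ty -0.0028 tz 0.0012  -> (-147, 97, 0.4) [ 3.22 31.76]
ax 0.00 ty -0.0028 tz 0.0012  -> (-144, 97, 0.4) [ 3.31 31.89]
ax 0.00 ty -0.0018 tz 0.0008  -> (-142, 97, 0.4) [ 3.37 32.13]
ax 0.00 ty -0.0018 tz 0.0008  -> (-140, 97, 0.4) [ 3.43 32.49]
ax 0.00 ty 0.0000 tz 0.0000  -> (-140, 97, 0.4) [ 3.43 32.49]
```

Request:
jog_arm(rows=[0, 0, 0, 0, -0.0025, 0.0033, -0.22, 0, 0, 0, 0, -0.003, 0.0034, -0.22, 0, 0, 0, 0, -0.0033, 0.0025, -0.22, 0, 0, 0, 0, -0.0024, 0.002, -0.22, 0, 0, 0, 0, -0.0028, 0.0012, -0.22, 0, 0, 0, 0, -0.0028, 0.0012, -0.22, 0, 0, 0, 0, -0.0028, 0.0012, -0.22, 0, 0, 0, 0, -0.001, 0.0004, -0.22, 0, 0, 0, 0, 0, 0, -0.22, 0, 0, 0, 0, 0, 0, -0.22])

```text
time: 15.8
ee_pos: [0.6426, -0.0671, 0.0972]
eef_rot: [-2.725, -0.317, 0.064]
ft_force: [0.4, 0.3, -0.4]
opening: 0.0344
```

```bash
cat > look.py <<'E'
import sys
from h import *
k=sys.argv[1]
s=status.get_state();T=tcp(s);np.save(f"T{k}.npy",T);print(Pm(s['ee_pos']),Rp.inv().apply(s['ft_force']),s['time'],s['opening'],(down(0).inv()*R.from_rotvec(s['eef_rot'])).as_rotvec())
for n in("wrist","side"):
    im=cams.read_camera(n);cv2.imwrite(f"pics/{n}{k}.png",im[:,:,::-1])
a=cv2.imread(f"pics/wrist{k}.png");b=cv2.resize(cv2.imread(f"pics/side{k}.png")[170:270,230:330],(384,384),interpolation=cv2.INTER_CUBIC)
cv2.imwrite(f"pics/c{k}.png",cv2.resize(np.hstack([a,b]),None,fx=.89,fy=.89))
E
python3 look.py 8
```

```text
[  -0.4246 -143.1477   97.1944] [ 0.5156  0.231  -0.4196] 15.8 0.03444745667734864 [0.4003 0.0016 0.0086]
```

View pics/c8.png

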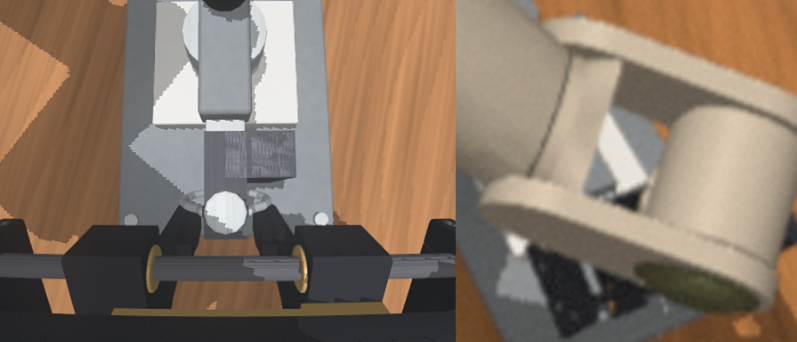

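Request:
jog_arm(rows=[0, 0, 0, 0, -0.0009, 0.0004, -0.22, 0, 0, 0, 0, -0.0009, 0.0004, -0.22, 0, 0, 0, 0, -0.0009, 0.0004, -0.22, 0, 0, 0, 0, 0, 0, -0.22, 0, 0, 0, 0, 0, 0, -0.22, 0, 0, 0, 0, 0, 0, -0.22, 0, 0, 0, 0, 0, 0, -0.22, 0, 0, 0, 0, 0, 0, -0.22, 0, 0, 0, 0, 0, 0, -0.22, 0, 0, 0, 0, 0, 0, -0.22])

```text
time: 17.15
ee_pos: [0.642, -0.0645, 0.0971]
eef_rot: [-2.725, -0.316, 0.064]
ft_force: [0.2, -0.2, 0.1]
opening: 0.0342
```

```bash
python3 look.py 9; python3 - <<'E'
import cv2
cv2.imwrite("pics/w9z.png",cv2.resize(cv2.imread("pics/wrist9.png")[170:290,180:330],None,fx=5,fy=5,interpolation=cv2.INTER_CUBIC))
E
```

```text
[  -0.4039 -140.4733   97.1371] [ 0.102  -0.2616  0.1352] 17.15 0.03416445493105422 [0.4    0.0018 0.0089]
```

View pics/w9z.png

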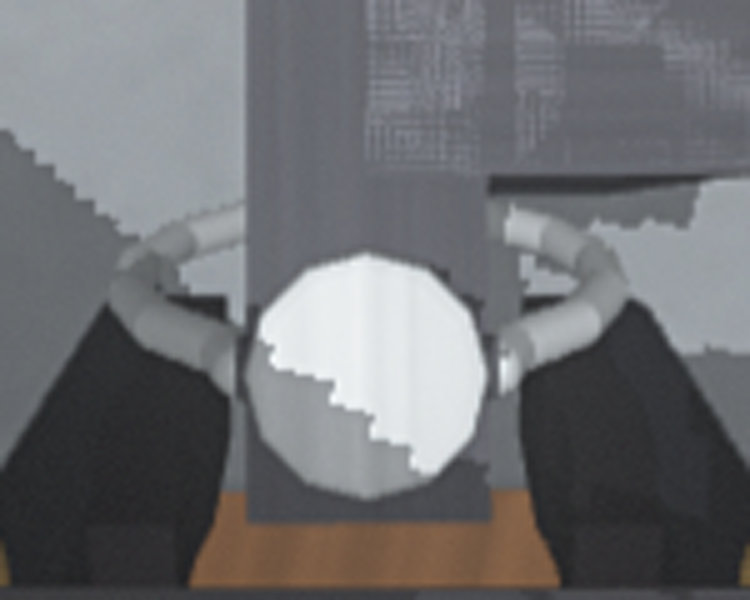

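Request:
jog_arm(rows=[0, 0, 0, 0, 0.011, -0.0046, -0.22, 0, 0, 0, 0, 0.011, -0.0046, -0.22, 0, 0, 0, 0, 0.011, -0.0046, -0.22, 0, 0, 0, 0, 0.011, -0.0046, -0.22, 0, 0, 0, 0, -0.012, -0.028, -0.22, 0, 0, 0, 0, -0.014, -0.032, -0.22, 0, 0, 0, 0, -0.014, -0.032, -0.22, -0.13, 0, 0, 0, 0.03, 0, -0.22, -0.13, 0, 0, 0, 0.04, 0, -0.22, -0.13, 0, 0, 0, 0.04, 0, -0.22])

```text
time: 18.5
ee_pos: [0.6771, -0.2145, 0.1691]
eef_rot: [-3.115, -0.362, 0.002]
ft_force: [-0.1, -0.1, 0.5]
opening: 0.0349
```

```bash
python3 look.py 10; python3 - <<'E'
from h import *
zoom("s","pics/side10.png",230,170,100,90,6.5,"pics/side10z.png")
E
```

```text
[  -1.9453 -294.4926  169.0656] [-0.0861 -0.0866  0.4976] 18.5 0.03488164541471725 [ 0.006  -0.0005  0.0089]
```

View pics/c10.png

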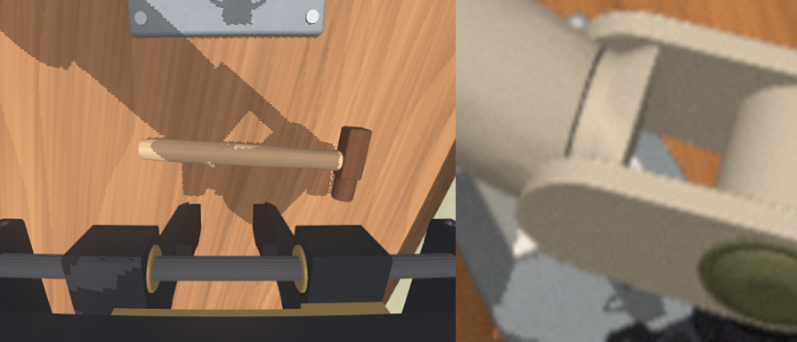

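View pics/side10z.png

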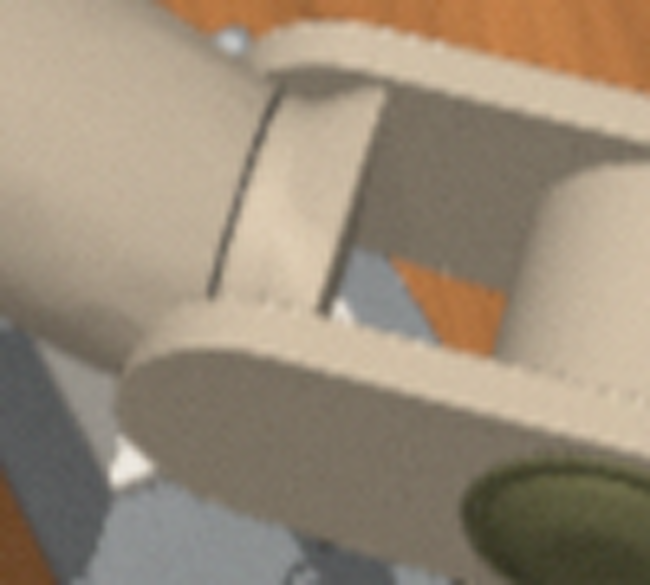

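Request:
jog_arm(rows=[0.16, 0, 0, 0, 0, 0, -0.22, 0.16, 0, 0, 0, 0, 0, -0.22, 0.16, 0, 0, 0, 0, 0, -0.22, 0.16, 0, 0, 0, 0, 0, -0.22, 0.16, 0, 0, 0, 0, 0, -0.22, 0.16, 0, 0, 0, 0, 0, -0.22, 0, 0, 0, 0, 0, 0, -0.22, 0, 0, 0, 0, 0, 0, -0.22, 0, 0, 0, 0, 0, 0, -0.22, 0, 0, 0, 0, 0, 0, -0.22])

```text
time: 19.85
ee_pos: [0.677, -0.2124, 0.1704]
eef_rot: [-2.162, -0.252, 0.131]
ft_force: [-0.3, -0.8, -0.1]
opening: 0.0342
```

```bash
python3 look.py 11; python3 - <<'E'
from h import *
T=np.load("T11.npy")
for n,X in [('far3.3',W([0,-130+55*np.sin(.16),112-55*np.cos(.16)])),('pivot',W([0,-130,112])),('pinend',W([0,-130,58])),('R3.3',W([26.5,-130+27*np.sin(.16),112-27])),('R3.0',W([26.5,-130-27*np.sin(.14),112-27]))]: print(n,proj('wrist',X,T))
E
```

```text
[  -1.5636 -292.4279  170.3555] [-0.4548 -0.7248 -0.1239] 19.85 0.034225192127324416 [0.9682 0.0049 0.0071]
far3.3 [[254.2626 167.3511]]
pivot [[254.2741 138.1295]]
pinend [[254.3153 172.6346]]
R3.3 [[277.8739 153.6964]]
R3.0 [[278.312  158.8766]]
```

View pics/wrist11.png

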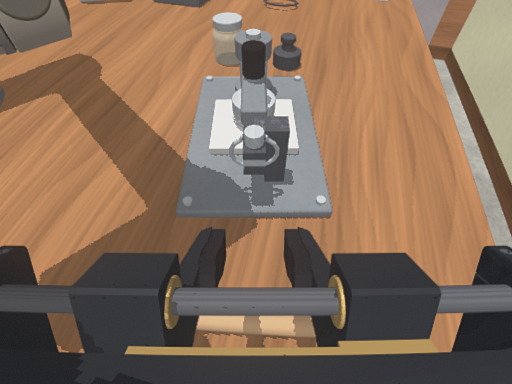

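```bash
python3 - <<'E'
import cv2
cv2.imwrite("pics/w11z.png",cv2.resize(cv2.imread("pics/wrist11.png")[115:195,210:300],None,fx=7,fy=7,interpolation=cv2.INTER_CUBIC))
E
```

```text
(no output)
```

View pics/w11z.png

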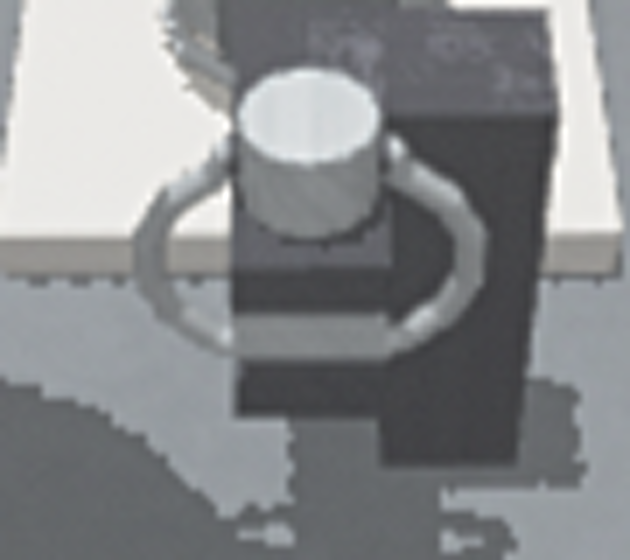

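```bash
python3 - <<'E'
from h import *
T=np.load("T11.npy")
z=lambda X:np.round((proj('wrist',W(X),T)[0]-[210,115])*7+3,0)
print('headtop',z([0,-130,120]),'plate free end top',z([-12,-146,104]),z([-12,-146,70]),'post',z([40,-112,104]))
for t in(2.95,3.05,3.2,3.3,3.4):
    pr=lambda x,r:z([x,-130-r*np.sin(t),112+r*np.cos(t)])
    print(t,'side',pr(-26.5,27.5),pr(26.5,27.5),'x15',pr(-15,49.3),pr(15,49.3),'far',pr(0,54))
E
```

```text
headtop [313. 123.] plate free end top [232. 281.] [239. 432.] post [567. 125.]
2.95 side [145. 319.] [482. 317.] x15 [222. 427.] [405. 426.] far [314. 449.]
3.05 side [146. 308.] [481. 306.] x15 [223. 408.] [403. 407.] far [313. 428.]
3.2 side [147. 290.] [479. 288.] x15 [224. 375.] [402. 374.] far [313. 392.]
3.3 side [148. 276.] [478. 274.] x15 [225. 352.] [401. 351.] far [313. 367.]
3.4 side [148. 262.] [477. 260.] x15 [225. 327.] [400. 326.] far [313. 340.]
```

Working from the lower parts of the hoop (image offset taken from the head and bracket edges), the ring sits at about 3.27–3.29 rad. Un-snapped it would be near 3.05. The pin head rests on the bracket, the beam is in line, and the jar, weight and mallet haven't moved. Nothing is touching the robot, so I'm handing it in.

```bash
python3 - <<'E'
from plant import ctrl
print(ctrl.finish_job())
E
```

```text
the job is handed in; nothing more can be done
None
```

The job is done and handed in at about 20 s of the 61 s allowed. `finish_job` reports no verdict, so the results below are my own last checks.

- **Beam:** I swung it in by the knob until it met its stop with about 20 N. The last picture shows it in line with the press, with the tongue in the bracket.
- **Pin:** I pushed it down until the fingertips stood at z ≈ 0.120 with about 29 N back. The head rests on the bracket.
- **Ring:** I flipped it over the bracket's free end and pushed it under. In the last wrist picture it stands at about 3.27–3.29 rad, past the 3.18 needed. The far side is hidden under the bracket, so I took this angle from its sides.
- **Bystanders:** The jar, weight and mallet look unmoved in the last pictures; I did not measure their positions again. The arm ended clear, touching nothing.

Some checks did not fully agree:
- **Wrist camera:** It read 2–7 mm off the other two cameras. Against the side view it put the pin head at z 0.154 instead of 0.160. I used the position from the top and side views and corrected the final ring check for the offset.
- **Snap force:** I saw no snap in the force readings, because they only come at the end of each move. That the ring snapped past rests on the picture alone.

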